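Seat four milled circuit boards in their matching enclosure bottoms

ROBOT

A 6-joint arm with a two-finger parallel gripper is mounted at the origin on a cart in front of the work surface, level with it; the furniture and walls round the work are solid. World frame = base frame: x ahead of the robot, y to its left, z up, the work surface at z = 0. Lengths are in m, angles in rad, forces in N, time in s.
With the tool pointing down it reaches from about 0.25 to 0.8 m from the base axis. Payload 3.9 kg.
Tool frame: the origin (TCP) lies midway between the tips of the shut fingers; the grasp point (between the pads) lies 19 mm behind it; z points along the fingers, y is the line along which they close (so a half turn about z gives the same grasp; the last joint's range is limited). The gripper opens to 85 mm and grips with 20 to 120 N. Pads are 22 mm wide; open, the fingers measure 114 mm over their backs; the gripper's body (76 mm by 85 mm) begins 54 mm behind the grasp point. The pads swing forward as they close: fully open they stand 13 mm farther back than shut.
Start: joints at [1.135, 0.26, -0.138, 1.173, 0, 1.571], TCP at [0.222, 0.476, 0.231] pointing down, gripper open.
Joint ranges: [-2.78, 2.78], [-0.83, 1.72], [-1.28, 1.37], [-1.9, 2.12], [-1.57, 1.48], [-3.14, 3.14]. Speed limits (rad/s): [2.57, 2.57, 3.14, 3.14, 3.14, 3.14].

INTERFACE

Orientations are given as a 3x3 rotation matrix whose columns are the frame's x, y, z axes.
In Python, from bench import sense, snapshot, hand_in gives the robot as it stands.
- The arm moves only by the shell command python3 -m crank 'ROWS' [OPENING]. ROWS is JSON, one flat list of numbers, 4 for each row, row after row: the shift along the tool's x, y, z in mm, then the turn about the tool's z in degrees. A call has 1 to 5 rows; each row is the pose to reach, as a shift and turn from the pose commanded when the call began, along the tool's axes at that moment; what a row does not reach only later rows make up. A row lasts 1/12 s, in which the tool goes at most 41.7 mm and 7.16 degrees, less where a joint would pass 70% of its speed; a pose out of reach is approached as far as the arm can. A call with a gripper value outside its range is refused whole. OPENING is the closure, from -1 (fully open) to 1 (shut), set as the call begins (- or left out, the last holds). The fingers move at their own pace and stop on an object; the grip force is fixed at half the most. Time passes only in rows, so rows that repeat a pose let the fingers close. It gives the time, the measured TCP pose, the force, the opening and the grip force at its end, in the units of the state.
- sense(): the state, without advancing time (a new reading comes with each control period).
- snapshot(name): name is "side" or "top"; returns a dict with "frame" (384x512x3 uint8, red, green, blue), "fx", "fy", "cx", "cy" (pixels), "eye" and "rotation" of the camera in the world. Camera axes: x right, y down, z forward; pixel columns grow to the right and rows downward; lengths in m; the calibration is good to about 2 mm. A picture is of the moment at which its call begins. There is no depth.
- hand_in(): hands the job in; it is judged then, once.
The state is a dict: "t": time; "q": joint angles; "qvel": joint speeds; "joint_efforts": joint torques, N m; "ee_pos": TCP position; "tool_rot": TCP orientation; "wrist_force": force on the tool from outside, world axes, zero at the start; "ft_torque": the same for the moment, N m; "opening": finger opening in m; "finger_force": force on a finger pad.
Only numpy, scipy, OpenCV 4.12 (cv2) and the standard library are available. Lean on these libraries where they do the work, as an engineer would, in place of code of your own. Each camera call takes 0.05 s, during which the arm holds its last target. There are 200 camera calls.

TASK

Put each of the four finished circuit boards into the open enclosure bottom made for its size, with its screw terminals at the cable slot, lying level and fully down on the four screw posts. Set the boards down gently rather than dropping them, and leave the flux jar and the solder reel where they stand.

Things in the scene. Friction and masses are not known exactly. Their poses are not given: they have to be found in the camera images.
- supply_board: Long narrow circuit board 108 x 44 x 2.4 mm, about 170 g, flat on the desk. Its one tall part (grip its upper half across y): black transformer block 36 (x) x 27 (y), rising 30 above the board; the rest is under 12.5. Origin: board underside, below the tall part's middle; x along the board to the edge with the screw terminals, z up. Board spans x -38 to 70, y +-22.
- supply_base: Open dark plastic box for the long narrow board, fixed; outside 132 x 68, rim 24 mm high, 3 mm walls. Cable slot in its +x end. Four corner posts, tops at z 10, carry the board; play 9 mm a side, 4 at the seat (tapered ribs). Origin: underside, below the seated board's origin (same axes, 10 higher). Inside x -47 to 79, y +-31.
- regulator_board: Square circuit board 76 x 76 x 2.4 mm, about 120 g, flat on the desk. Its one tall part (grip its upper half across y): finned aluminium heat sink 40 (x) x 22 (y), rising 30 above the board; the rest is under 12.5. Origin: board underside, below the tall part's middle; x along the board to the edge with the screw terminals, z up. Board spans x -26 to 50, y +-38.
- regulator_base: Open dark plastic box for the square board, fixed; outside 100 x 100, rim 24 mm high, 3 mm walls. Cable slot in its +x end. Four corner posts, tops at z 10, carry the board; play 9 mm a side, 4 at the seat (tapered ribs). Origin: underside, below the seated board's origin (same axes, 10 higher). Inside x -35 to 59, y +-47.
- relay_board: Medium-sized oblong circuit board 90 x 58 x 2.4 mm, about 110 g, flat on the desk. Its one tall part (grip its upper half across y): dark grey relay block 29 (x) x 25 (y), rising 30 above the board; the rest is under 12.5. Origin: board underside, below the tall part's middle; x along the board to the edge with the screw terminals, z up. Board spans x -32 to 58, y +-29.
- relay_base: Open dark plastic box for the medium-sized oblong board, fixed; outside 114 x 82, rim 24 mm high, 3 mm walls. Cable slot in its +x end. Four corner posts, tops at z 10, carry the board; play 9 mm a side, 4 at the seat (tapered ribs). Origin: underside, below the seated board's origin (same axes, 10 higher). Inside x -41 to 67, y +-38.
- filter_board: Small circuit board 58 x 44 x 2.4 mm, about 70 g, flat on the desk. Its one tall part (grip its upper half across y): light grey capacitor block 31 (x) x 18 (y), rising 30 above the board; the rest is under 12.5. Origin: board underside, below the tall part's middle; x along the board to the edge with the screw terminals, z up. Board spans x -21 to 37, y +-22.
- filter_base: Open dark plastic box for the small board, fixed; outside 82 x 68, rim 24 mm high, 3 mm walls. Cable slot in its +x end. Four corner posts, tops at z 10, carry the board; play 9 mm a side, 4 at the seat (tapered ribs). Origin: underside, below the seated board's origin (same axes, 10 higher). Inside x -30 to 46, y +-31.
- flux_jar: Small amber jar with a black screw lid, 45 mm across, 42 mm high, standing beside the work; origin at the centre of its underside. It stays where it is.
- solder_reel: Reel of solder wire with black flanges, 52 mm across, 28 mm high, lying flat beside the work; origin at the centre of its underside. It stays where it is.

How it is judged:
At the end, for the whole second after the job is handed in: Every board lies at rest in its own enclosure bottom: origin within 8 mm horizontally of the enclosure's and 8 to 12.5 mm above it (seat 10 mm), terminals to the slot, turned less than 0.2 rad from it, tilted less than 0.05 rad; flux jar and solder reel within 20 mm of where they stood (horizontal distance between supply_board and supply_base below 0.008 m and angle between the x axis of supply_board and the x axis of supply_base, either way round below 0.2 rad and angle between each of supply_board, regulator_board, relay_board, filter_board's own z axis and vertical below 0.05 rad and z of supply_board in the frame of supply_base between 0.008 and 0.0125 m and linear speed of each of supply_board, regulator_board, relay_board, filter_board below 0.01 m/s and angular speed of each of supply_board, regulator_board, relay_board, filter_board below 0.1 rad/s and horizontal distance between regulator_board and regulator_base below 0.008 m and angle between the x axis of regulator_board and the x axis of regulator_base, either way round below 0.2 rad and z of regulator_board in the frame of regulator_base between 0.008 and 0.0125 m and horizontal distance between relay_board and relay_base below 0.008 m and angle between the x axis of relay_board and the x axis of relay_base, either way round below 0.2 rad and z of relay_board in the frame of relay_base between 0.008 and 0.0125 m and horizontal distance between filter_board and filter_base below 0.008 m and angle between the x axis of filter_board and the x axis of filter_base, either way round below 0.2 rad and z of filter_board in the frame of filter_base between 0.008 and 0.0125 m and distance of each of flux_jar, solder_reel from where it was at the start of the episode below 0.02 m); the robot touches nothing.
It fails at once if a board is driven hard into an enclosure (over 60 N) (contact force between any of supply_board, regulator_board, relay_board, filter_board and supply_base above 60 N or contact force between any of supply_board, regulator_board, relay_board, filter_board and regulator_base above 60 N or contact force between any of supply_board, regulator_board, relay_board, filter_board and relay_base above 60 N or contact force between any of supply_board, regulator_board, relay_board, filter_board and filter_base above 60 N).
It fails at once if a board is dropped: it falls at over 0.7 m/s (some 25 mm of fall) clear of the fingers ((linear speed of supply_board above 0.7 m/s and contact force between supply_board and the fingers below 0.1 N) or (linear speed of regulator_board above 0.7 m/s and contact force between regulator_board and the fingers below 0.1 N) or (linear speed of relay_board above 0.7 m/s and contact force between relay_board and the fingers below 0.1 N) or (linear speed of filter_board above 0.7 m/s and contact force between filter_board and the fingers below 0.1 N)).
It fails at once if the flux jar is pushed 20 mm or more from its place, or tipped (distance of flux_jar from where it was at the start of the episode above 0.02 m or angle between flux_jar's own z axis and vertical above 0.3 rad).
It fails at once if the solder reel is pushed 20 mm or more from its place, or tipped (distance of solder_reel from where it was at the start of the episode above 0.02 m or angle between solder_reel's own z axis and vertical above 0.3 rad).
It also fails if it takes over 96 s, if anything falls off the work surface, if the arm or the gripper's body presses on something with over 40 N, if the wrist force passes 120 N, or if a joint passes its speed limit or range.

## Working session

There is one attempt and no reset: what is moved stays moved. The work goes in short steps, Python scripts to look and compute and a shell command to move; the robot and the scene stay as the last step left them, time stands still between calls to the robot, and variables do not carry over. Pictures are saved under pics/ and viewed, at most 14 in all, crops included, and the job is handed in when it is done.

```bash
ls; mkdir -p pics
python3 - <<'E'
from bench import sense,snapshot
import cv2,numpy as np
for n in("top","side"):
    s=snapshot(n); cv2.imwrite(f"pics/{n}0.png",s["frame"][:,:,::-1]); np.savez(f"{n}0.npz",**s)
    print(n,s["fx"],s["fy"],s["cx"],s["cy"],s["eye"],np.round(s["rotation"],4).tolist())
s=sense();print(s["t"],s["ee_pos"],s["tool_rot"],s["opening"])
E
```

```text
pics
top 368.0934880467229 368.0934880467229 257.8071179256852 192.5710740871481 [ 0.33334666 -0.09400168  1.02587342] [[0.1579, -0.9671, 0.1996], [-0.9875, -0.155, 0.0302], [0.0017, -0.2019, -0.9794]]
side 348.27900878555147 348.27900878555147 258.9141278346806 191.0103944974189 [ 0.43008175 -0.98496243  0.76851111] [[0.9957, -0.0667, 0.0649], [-0.0924, -0.63, 0.771], [-0.0105, -0.7737, -0.6335]]
0.1 [0.22136434 0.47536452 0.23053748] [[-9.06537128e-01  4.22125452e-01 -7.34043052e-04]
 [ 4.22126090e-01  9.06535634e-01 -1.64595381e-03]
 [-2.93628149e-05 -1.80197697e-03 -9.99998376e-01]] 0.08543835869093681
```

View pics/top0.png

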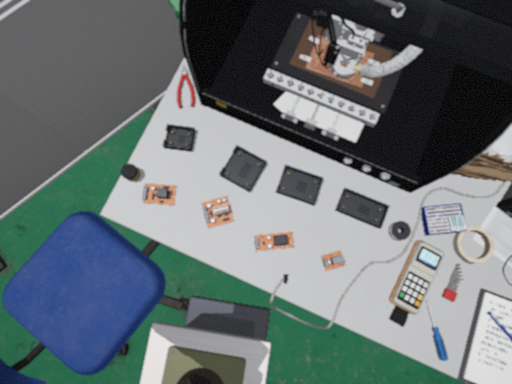

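View pics/side0.png

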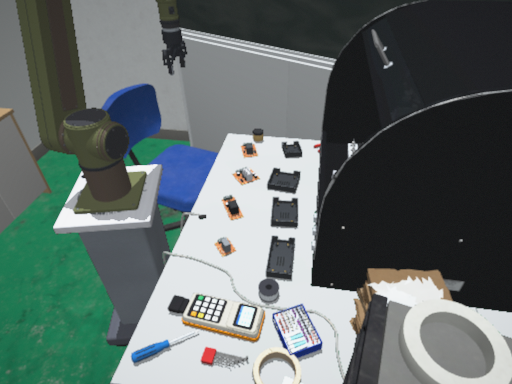

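The top view shows boards at about (160,194), (218,211), (274,241) and (333,260). The boxes are at (180,138), (244,168), (300,184) and (361,207), the jar at (130,172) and the reel at (400,230). The side view shows the same row going away from the camera, with a black machine behind the boxes. I'll enlarge both.

Run:
```python
import cv2
a=cv2.imread("pics/top0.png");b=cv2.imread("pics/side0.png")
f=lambda im,x0,y0,x1,y1,k:cv2.resize(im[y0:y1,x0:x1],None,fx=k,fy=k,interpolation=cv2.INTER_CUBIC)
cv2.imwrite("pics/t1.png",f(a,110,115,260,227,5.3))
cv2.imwrite("pics/t2.png",f(a,250,155,400,267,5.3))
cv2.imwrite("pics/s1.png",f(b,200,125,345,285,3.75))
```

```text
(no output)
```

View pics/t1.png

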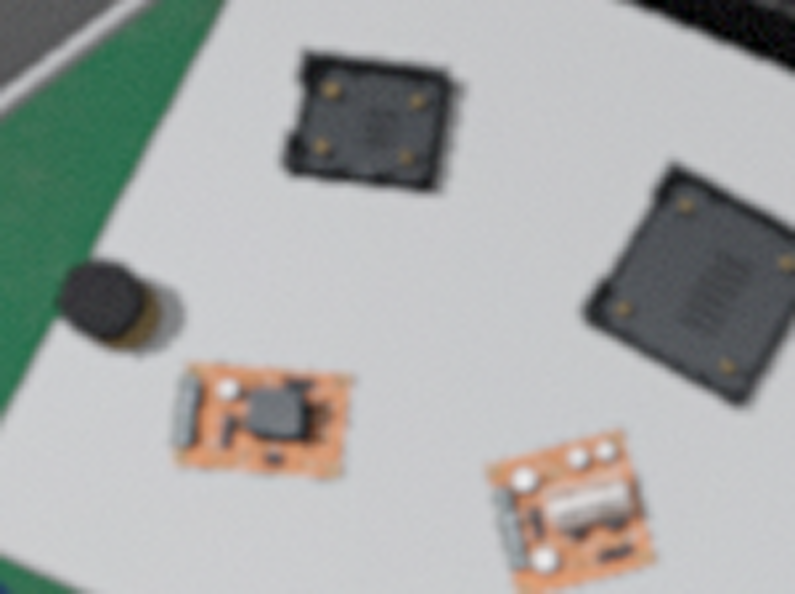

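View pics/t2.png

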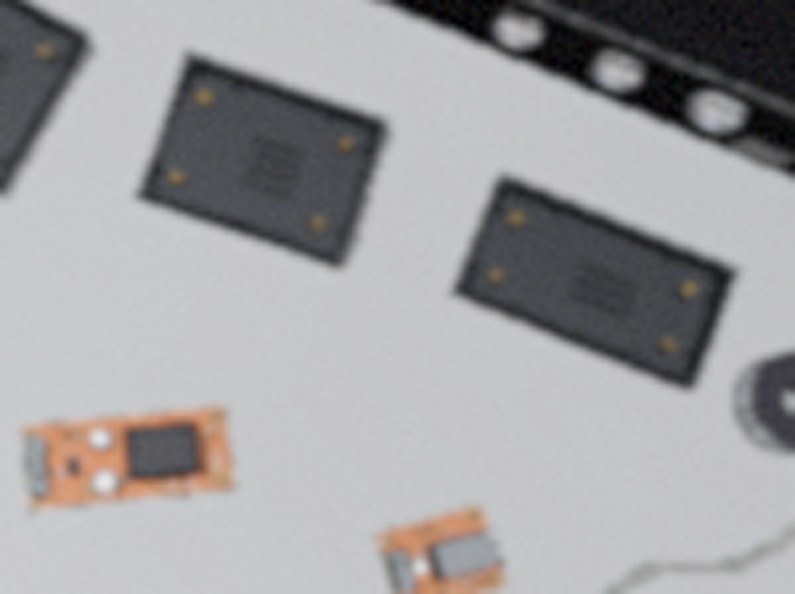

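View pics/s1.png

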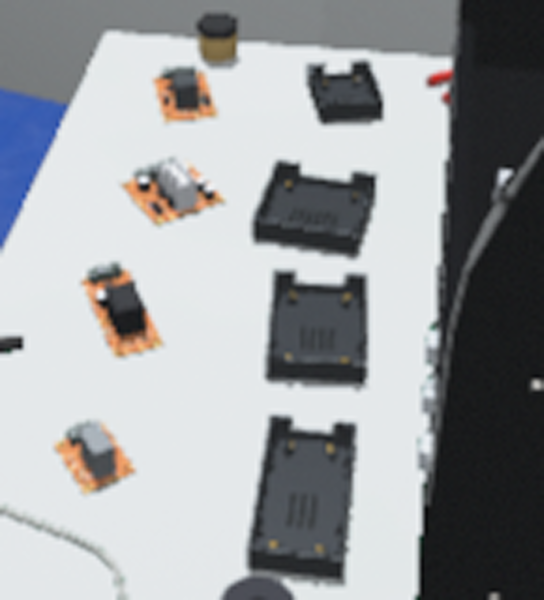

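Every terminal edge and cable slot points image-left, which is +y. From left to right, the boards are relay, regulator, supply and filter, and the boxes are filter, regulator, relay and supply. The gold screws mark the posts. Next I'll measure them.

```bash
cat > vis.py <<'E'
import cv2,numpy as np
K=4
class View:
    def __init__(s,d):
        s.f=np.array(d["frame"])[:,:,::-1].copy(); s.fx,s.fy,s.cx,s.cy=[float(d[k]) for k in("fx","fy","cx","cy")]
        s.e=np.array(d["eye"]);s.R=np.array(d["rotation"])
        s.up=cv2.resize(s.f,None,fx=K,fy=K,interpolation=cv2.INTER_CUBIC)
    def dirs(s,p):
        p=np.atleast_2d(p).astype(float)
        d=np.c_[(p[:,0]-s.cx)/s.fx,(p[:,1]-s.cy)/s.fy,np.ones(len(p))]@s.R.T
        return d/np.linalg.norm(d,axis=1)[:,None]
    def plane(s,p,z):
        d=s.dirs(p); return (s.e+d*((z-s.e[2])/d[:,2])[:,None])[:,:2]
    def proj(s,X):
        c=(np.atleast_2d(X)-s.e)@s.R; return np.c_[s.fx*c[:,0]/c[:,2]+s.cx,s.fy*c[:,1]/c[:,2]+s.cy]
    def orig(s,p): return (np.asarray(p,float)+.5)/K-.5   # upsampled -> original pixel
def tri(a,pa,b,pb):
    A=np.zeros((3,3));y=np.zeros(3)
    for v,p in((a,pa),(b,pb)):
        d=v.dirs(p)[0];M=np.eye(3)-np.outer(d,d);A+=M;y+=M@v.e
    return np.linalg.solve(A,y)
def blobs(mask,amin):
    n,l,st,c=cv2.connectedComponentsWithStats(mask.astype(np.uint8))
    return [(st[i,4],c[i],l==i) for i in range(1,n) if st[i,4]>=amin]
def orange(v):
    h=cv2.cvtColor(v.up,cv2.COLOR_BGR2HSV); return (h[...,0]<19)&(h[...,0]>3)&(h[...,1]>85)&(h[...,2]>110)
def boards(v,z=.0024):
    out=[]
    m=cv2.morphologyEx(orange(v).astype(np.uint8),cv2.MORPH_CLOSE,np.ones((9,9)))
    for a,c,k in blobs(m,900):
        ct=max(cv2.findContours(k.astype(np.uint8),0,1)[0],key=len)[:,0]
        w=v.plane(v.orig(ct),z)*1000
        out.append((a,v.orig(c),cv2.minAreaRect(w.astype(np.float32))))
    return out
def gold(v):
    b,g,r=[v.up[...,i].astype(int) for i in range(3)]
    return [(a,v.orig(c)) for a,c,k in blobs((r-b>22)&(r<190)&(r>g+4),6)]
E
python3 - <<'E'
from vis import *
np.set_printoptions(precision=1,suppress=True)
for n in("top","side"):
    v=View(np.load(n+"0.npz"));print(n)
    for a,c,r in boards(v): 
        if max(r[1])<130: print(a,c,"ctr",np.round(r[0],1),"size",np.round(r[1],1),"ang",round(r[2],1))
    print("gold",[(int(a),c.round(1).tolist()) for a,c in gold(v) if 120<c[0]<400 and 120<c[1]<290])
E
```

```text
top
7567 [319.8  57.4] ctr [ 999.3 -202.4] size [101.7 126.2] ang 78.1
1349 [367.1  56.4] ctr [1012.7 -327.4] size [29.1 52.2] ang 68.1
1919 [354.4  79.9] ctr [ 937.8 -293. ] size [69.7 35.6] ang 73.6
2339 [490.  165.1] ctr [ 730.4 -709.4] size [118.6  34.4] ang 88.7
1247 [472.5 172.6] ctr [ 696.9 -665.6] size [66.  22.2] ang 81.4
5305 [159.8 195.1] ctr [494.  211.6] size [54.1 82.7] ang 3.9
1088 [213.7 202.8] ctr [492.1  56.9] size [19.2 60.4] ang 23.5
3042 [220.6 219. ] ctr [451.9  32.7] size [35.9 70.6] ang 18.1
4932 [274.1 240.9] ctr [ 414.7 -129.5] size [39.8 98.6] ang 14.6
1091 [331.3 255.1] ctr [ 400.1 -289.6] size [13.  51.6] ang 24.5
934 [333.8 265.6] ctr [ 376.6 -300.4] size [14.2 50.5] ang 24.7
gold [(106, [172.0, 131.5]), (53, [188.2, 133.8]), (68, [170.1, 142.1]), (33, [186.3, 144.3]), (42, [239.0, 153.3]), (66, [258.1, 164.1]), (564, [135.9, 176.2]), (55, [227.2, 172.8]), (114, [288.1, 172.8]), (69, [314.8, 181.7]), (49, [246.9, 183.8]), (545, [146.7, 193.0]), (2350, [162.2, 194.0]), (70, [174.5, 186.5]), (85, [282.9, 188.0]), (9, [175.2, 191.7]), (12, [175.0, 193.9]), 
[... 900 characters left out ...]
. ] size [ 42.1 105.2] ang 14.4
1645 [223.9 248.7] ctr [ 385.9 -296.4] size [42.6 56.4] ang 24.8
988 [368.9 291.5] ctr [ 755.8 -485.4] size [56.2 21.7] ang 82.4
4072 [359.2 313.6] ctr [ 704.2 -546.9] size [84.6 33. ] ang 63.4
gold [(923, [257.8, 137.4]), (228, [317.0, 145.7]), (645, [248.7, 150.4]), (86, [318.7, 150.6]), (6, [250.8, 156.5]), (801, [246.2, 178.0]), (39, [276.4, 173.5]), (335, [229.0, 199.7]), (23, [277.7, 203.2]), (59, [292.1, 203.6]), (636, [233.1, 211.8]), (25, [231.7, 219.1]), (24, [276.3, 219.5]), (52, [291.4, 220.6]), (7, [228.3, 241.0]), (588, [225.5, 249.3]), (7, [277.2, 243.1]), (75, [287.5, 244.0]), (25532, [391.3, 287.3]), (74, [272.5, 269.6]), (54, [284.7, 270.8])]
```

```bash
cat >> vis.py <<'E'
BD={"relay":(90,58,13),"regulator":(76,76,12),"supply":(108,44,16),"filter":(58,44,8)}
def board_rect(v,ctr,name,z=.0024,rad=75):
    """ctr: approx board centre mm (world). returns centre mm, sizes(along,across), yaw deg of terminal axis (nearest +y)"""
    ys,xs=np.nonzero(cv2.morphologyEx(orange(v).astype(np.uint8),cv2.MORPH_OPEN,np.ones((3,3))))
    w=v.plane(v.orig(np.c_[xs,ys]),z)*1000
    w=w[np.hypot(*(w-ctr).T)<rad]
    (c,s,a)=cv2.minAreaRect(w.astype(np.float32))
    yaw=(a+45)%90+45   # within 45..135
    al,ac=(s[1],s[0]) if abs((a+90)-yaw)%180<1 else (s[0],s[1])
    return np.array(c),(al,ac),yaw
E
python3 - <<'E'
from vis import *
np.set_printoptions(precision=1,suppress=True)
T=View(np.load("top0.npz"));S=View(np.load("side0.npz"))
g={"relay":(494,211),"regulator":(468,39),"supply":(413,-130),"filter":(386,-296)}
for n,c in g.items():
    r=[board_rect(v,c,n) for v in(T,S)]
    for c,s,y in r: print(n,c,np.array(s),round(y,1),BD[n])
    p=[v.proj(np.r_[q[0]/1000,.0024])[0] for v,q in zip((T,S),r)]
    print("   tri centre",tri(T,p[0],S,p[1])*1000)
P={"filter":([172,131.5],[170.1,142.1],[188.2,133.8],[186.3,144.3]),
"regulator":([239,153.3],[227.2,172.8],[258.1,164.1],[246.9,183.8]),
"relay":([288.1,172.8],[282.9,188],[314.8,181.7],[309.5,196.7]),
"supply":([346.9,195.8],[343.1,206.4],[379.5,209],[375.8,219.6])}
Q={"regulator":(None,[276.4,173.5],None,None),"relay":([292.1,203.6],[277.7,203.2],[291.4,220.6],[276.3,219.5]),
"supply":([287.5,244],[277.2,243.1],[284.7,270.8],[272.5,269.6])}
for n,p in P.items():
    w=T.plane(p,.010)*1000; c=w.mean(0)
    ax=(w[0]+w[1]-w[2]-w[3])/2; yaw=np.degrees(np.arctan2(ax[1],ax[0])); 
    u=ax/np.linalg.norm(ax); print(n,"ctr",c,"yaw",round(yaw,1),"L",np.linalg.norm(ax),"W",np.linalg.norm((w[0]+w[2]-w[1]-w[3])/2),"origin",c-u*BD[n][2])
    for a,b in zip(p,Q.get(n,[None]*4)):
        if b: print("   post",tri(T,a,S,b)*1000)
print("filter posts side?",S.proj(np.c_[T.plane(P["filter"],.01),np.full(4,.01)]))
E
```

```text
relay [494.  211.6] [82.7 54.1] 93.9 (90, 58, 13)
relay [492.  210.4] [86.2 54.9] 94.5 (90, 58, 13)
   tri centre [493.1 211.6   1.8]
regulator [470.2  41.4] [71.3 71.8] 113.8 (76, 76, 12)
regulator [467.9  39.6] [74.1 73.6] 114.7 (76, 76, 12)
   tri centre [469.2  41.4   1.2]
supply [ 414.9 -130.1] [97.2 39.8] 104.6 (108, 44, 16)
supply [ 412.4 -130. ] [105.2  42.1] 104.4 (108, 44, 16)
   tri centre [ 413.6 -130.2    2.8]
filter [ 388.1 -295.1] [51.1 39.5] 114.5 (58, 44, 8)
filter [ 385.9 -296.4] [56.4 42.6] 114.8 (58, 44, 8)
   tri centre [ 387.  -295.4    1.5]
filter ctr [664.4 188.7] yaw 90.8 L 47.84598626757439 W 32.55334552189894 origin [664.5 180.7]
regulator ctr [603.1  -9.2] yaw 69.0 L 64.30744810848209 W 66.38260889196779 origin [598.8 -20.4]
   post [582.   32.4  10.2]
relay ctr [ 581.1 -173.7] yaw 80.3 L 79.10949148226956 W 46.618433666916815 origin [ 578.9 -186.5]
   post [ 610.4 -138.8   10.5]
   post [ 564.2 -130.6    9.5]
   post [ 595.8 -217.2   10.5]
   post [ 550.1 -208.    11. ]
supply ctr [ 543.6 -355. ] yaw 76.4 L 96.69619105679934 W 32.38831749542354 origin [ 539.9 -370.6]
   post [ 569.2 -311.6   10.3]
   post [ 538.9 -304.6    9.4]
   post [ 546.6 -405.6   10.4]
   post [ 514.9 -398.3   10.3]
filter posts side? [[294.8 145.7]
 [286.9 146.3]
 [297.  152.1]
 [289.  152.7]]
```

```bash
cat > goto.py <<'E'
# python3 goto.py x y z yaw : shift/turn from present pose to TCP (mm) with tool y at yaw (mod 180)
import sys,numpy as np
from bench import sense
s=sense();R=s["tool_rot"];p=s["ee_pos"]*1000
yaw=np.degrees(np.arctan2(R[1,1],R[0,1]))
def show(x,y,z,w):
    d=R.T@(np.array([x,y,z])-p); t=-((w-yaw+90)%180-90)
    print("shift",d.round(1),"turn",round(t,1),"rows>=",int(np.ceil(max(np.linalg.norm(d)/41.7,abs(t)/7.16))))
if __name__=="__main__":
    print("t",round(s["t"],2),"tcp",p.round(1),"yaw",round(yaw,1),"q",s["q"].round(2),"open",round(s["opening"]*1000,1),"ff",np.round(s["finger_force"],1),"F",s["wrist_force"].round(1),"tilt z",R[:,2].round(3))
    a=list(map(float,sys.argv[1:]))
    for i in range(0,len(a),4): show(*a[i:i+4])
E
python3 - <<'E'
from vis import *
np.set_printoptions(precision=1,suppress=True)
T=View(np.load("top0.npz"));S=View(np.load("side0.npz"))
for n,a,b in [("relay top",(162.3,192.9),(249.1,145)),("reg top",(221.3,210.3),(246.1,169.8)),("supply top",(281.1,240.1),(232.8,203.4)),("filter top",(338.3,259.9),(225.9,241)),
 ("knob",(347.7,160.7),(315.7,215.7)),("knob",(366.6,168.2),(314.7,229)),("knob",(385.1,176.1),(313.3,242.3)),("jar lid",(130,171.5),(258,131.5)),("reel top",(400,230),(268,286))]:
    print(n,tri(T,a,S,b)*1000)
for n,c,y in [("relay",(493.1,211.6),94.2),("regulator",(469.2,41.4),114.3),("supply",(413.6,-130.2),104.5),("filter",(387,-295.4),114.7)]:
    u=np.array([np.cos(np.radians(y)),np.sin(np.radians(y))]);print(n,"board origin",np.array(c)-BD[n][2]*u,"tool yaw",y-90)
print("machine edge at z0,.1",T.plane([(205,95),(230,105),(300,138),(410,185)],0)*1000,T.plane([(205,95),(230,105),(300,138),(410,185)],.1)*1000)
E
python3 goto.py 494 198.5 100 4.2
```

```text
relay top [492.7 194.8  37.4]
reg top [470.3  26.4  39.4]
supply top [ 416.7 -145.5   35. ]
filter top [ 390.4 -303.1   32.9]
knob [ 647.7 -286.2   90.3]
knob [ 634.2 -337.5   90.7]
knob [ 619.7 -386.6   93.3]
jar lid [537.4 295.5  38.3]
reel top [ 494.7 -460.9   26.9]
relay board origin [494.1 198.6] tool yaw 4.200000000000003
regulator board origin [474.1  30.5] tool yaw 24.299999999999997
supply board origin [ 417.6 -145.7] tool yaw 14.5
filter board origin [ 390.3 -302.7] tool yaw 24.700000000000003
machine edge at z0,.1 [[ 813.3  141.9]
 [ 793.4   62.1]
 [ 723.6 -158.8]
 [ 633.1 -488.6]] [[ 766.5  118.9]
 [ 748.6   46.9]
 [ 685.5 -152.5]
 [ 603.9 -450.1]]
t 0.1 tcp [221.4 475.4 230.5] yaw 65.0 q [ 1.14  0.26 -0.14  1.17 -0.    1.57] open 85.4 ff 0.0 F [-0.   0.5  0.9] tilt z [-0.001 -0.002 -1.   ]
shift [-364.  -135.7  130.8] turn 60.8 rows>= 10
```

Tall-part tops triangulate to about 33–39 mm (text says 32.4) and posts to about 10 mm, and the sizes fit. I'll start with the relay board.

```bash
python3 -m crank '[-36,-14,10,6,-73,-27,20,12,-109,-41,30,18,-146,-54,40,24,-182,-68,50,30]' -1; python3 goto.py 494 198.5 100 4.2
```

```text
t: 0.52
ee_pos: [0.3587, 0.336, 0.1806]
tool_rot: [[-0.57, 0.821, -0.0], [0.821, 0.57, -0.0], [-0.0, -0.0, -1.0]]
wrist_force: [0.8, 1.8, -0.5]
opening: 0.0853
finger_force: 0.0
t 0.52 tcp [358.7 336.  180.6] yaw 34.8 q [ 0.75  0.23 -0.31  1.03 -0.    1.72] open 85.3 ff 0.0 F [ 0.8  1.8 -0.5] tilt z [-0. -0. -1.]
shift [-190.1   32.7   80.6] turn 30.6 rows>= 6
```

```bash
python3 -m crank '[-38,7,16,6,-76,13,32,12,-114,20,48,18,-152,26,64,24,-190,33,80,30.6]'; python3 -m crank '[0,0,0,0,0,0,0,0]' >/dev/null; python3 goto.py 494 198.5 50 4.2 494 198.5 18 4.2
```

```text
t: 0.93
ee_pos: [0.4943, 0.1993, 0.1004]
tool_rot: [[-0.072, 0.997, -0.001], [0.997, 0.072, -0.0], [-0.0, -0.001, -1.0]]
wrist_force: [1.1, 0.3, 0.1]
opening: 0.0855
finger_force: 0.0
t 1.1 tcp [493.7 199.2 100. ] yaw 4.2 q [ 0.38  0.36 -0.35  0.86  0.    1.88] open 85.5 ff 0.0 F [-0.2  1.   0.8] tilt z [-0.003 -0.001 -1.   ]
shift [-0.7  0.4 50. ] turn 0.0 rows>= 2
shift [-0.6  0.5 82. ] turn 0.0 rows>= 2
```

Run:
```python
from bench import snapshot
import cv2,numpy as np
a=snapshot("side")["frame"][:,:,::-1];b=snapshot("top")["frame"][:,:,::-1]
f=lambda im,x0,y0:cv2.resize(im[y0:y0+120,x0:x0+100],None,fx=4,fy=4,interpolation=cv2.INTER_CUBIC)
cv2.imwrite("pics/c1.png",np.hstack([f(a,200,70),f(b,110,130)]))
```

```text
(no output)
```

View pics/c1.png

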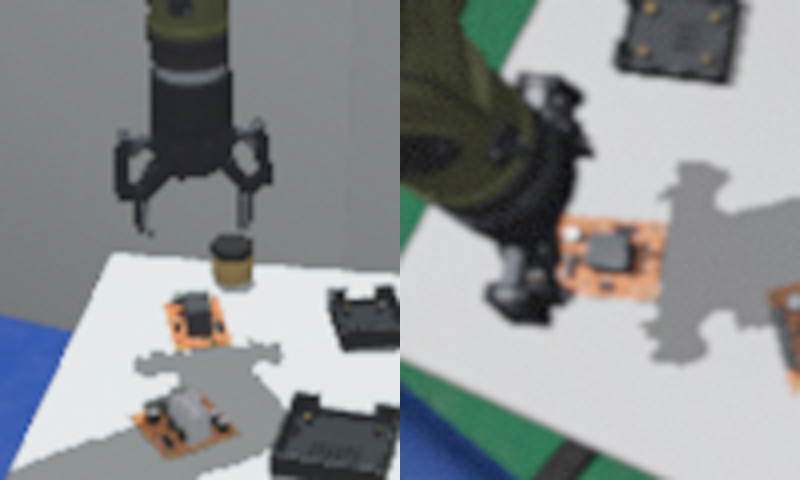

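The crop shows the open gripper lined up over the relay block, with one finger on either side. I'll descend and grip.

```bash
python3 -m crank '[0,0,25,0,0,0,50,0,-0.6,0.5,70,0,-0.6,0.5,81,0,-0.6,0.5,81,0]' >/dev/null; python3 -m crank '[0,0,0,0,0,0,0,0,0,0,0,0,0,0,0,0,0,0,0,0]' 1;  python3 -m crank '[0,0,0,0,0,0,0,0,0,0,0,0]'
```

```text
t: 2.03
ee_pos: [0.4948, 0.201, 0.0214]
tool_rot: [[-0.078, 0.997, 0.002], [0.997, 0.078, 0.001], [0.001, 0.002, -1.0]]
wrist_force: [-2.0, -0.4, 2.3]
opening: 0.0255
finger_force: 1.9
t: 2.28
ee_pos: [0.4952, 0.201, 0.0217]
tool_rot: [[-0.077, 0.997, 0.002], [0.997, 0.077, 0.001], [0.001, 0.002, -1.0]]
wrist_force: [-0.6, 0.3, 7.3]
opening: 0.023
finger_force: 59.8
```

```bash
python3 -m crank '[0,0,-10,0,0,0,-25,0,0,0,-50,0,0,0,-81,0,0,0,-81,0]'; python3 goto.py 578.9 -186.5 105 -9.7
python3 - <<'E'
from bench import snapshot
from vis import *
s=snapshot("side");S=View(s);t=snapshot("top")
f=lambda im,x0,y0:cv2.resize(im[y0:y0+120,x0:x0+100],None,fx=4,fy=4,interpolation=cv2.INTER_CUBIC)
cv2.imwrite("pics/c2.png",np.hstack([f(S.f,200,70),f(t["frame"][:,:,::-1],110,130)]))
for z in(.08,.0834,.087): print(board_rect(S,(494,211),"relay",z,70))
E
```

```text
t: 2.7
ee_pos: [0.4977, 0.2018, 0.1072]
tool_rot: [[-0.077, 0.997, 0.008], [0.997, 0.077, 0.003], [0.003, 0.009, -1.0]]
wrist_force: [1.7, -0.2, 0.3]
opening: 0.0232
finger_force: 59.1
t 2.7 tcp [497.7 201.8 107.2] yaw 4.4 q [ 0.39  0.36 -0.34  0.86 -0.    1.88] open 23.2 ff 59.1 F [ 1.7 -0.2  0.3] tilt z [ 0.008  0.003 -1.   ]
shift [-393.4   51.     1.6] turn 14.1 rows>= 10
(array([496.65896606, 224.4319458 ]), (91.6014175415039, 61.65714645385742), 93.22226691246033)
(array([496.33023071, 218.45973206]), (91.14906311035156, 61.35269546508789), 93.22223281860352)
(array([495.98214722, 212.13621521]), (90.67009735107422, 61.030277252197266), 93.22225093841553)
```

View pics/c2.png

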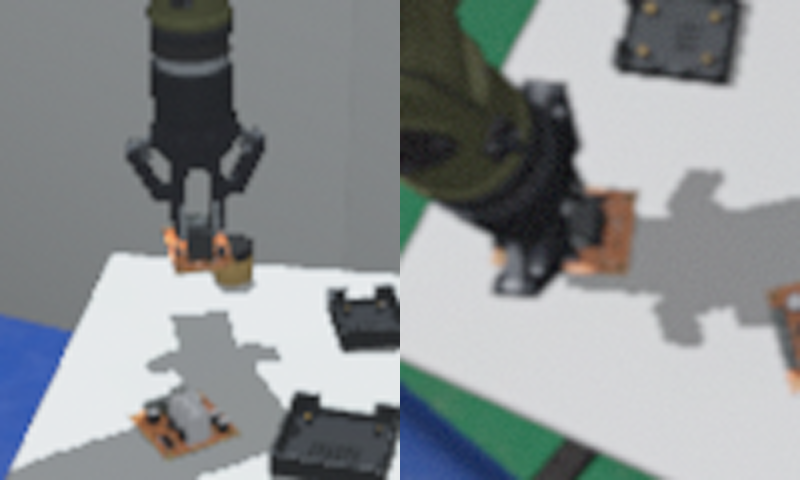

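The board is held level and clear of the desk. I'll carry it over.

```bash
python3 -m crank '[-25,4,0,2,-62,8,0,4,-100,13,0,6,-140,18,0,8,-180,24,0,8]' >/dev/null; python3 goto.py 579.3 -184.1 100 -9.7
```

```text
t 3.22 tcp [530.4  21.4 100. ] yaw -3.6 q [ 0.04  0.36 -0.35  0.86  0.    1.67] open 23.6 ff 59.1 F [ 0.7  0.4 -2. ] tilt z [-0.003 -0.    -1.   ]
shift [-2.02e+02  6.16e+01 -1.00e-01] turn 6.1 rows>= 6
```

```bash
python3 -m crank '[-38,12,0,2,-76,24,0,4,-114,36,0,5,-152,48,0,6.1,-180,55,0,6.1]' >/dev/null;  python3 -m crank '[-22,6.6,0,0,-22,6.6,0,0,-22,6.6,0,0,-22,6.6,0,0]' >/dev/null; python3 goto.py 579.3 -184.1 100 -9.7 579.3 -184.1 50 -9.7 579.3 -184.1 36 -9.7
python3 - <<'E'
from bench import snapshot
from vis import *
S=View(snapshot("side"));T=View(snapshot("top"))
f=lambda im,x0,y0:cv2.resize(im[y0:y0+120,x0:x0+100],None,fx=4,fy=4,interpolation=cv2.INTER_CUBIC)
cv2.imwrite("pics/c3.png",np.hstack([f(S.f,235,130),f(T.f,240,130)]))
for z in(.077,.0807,.084): print(board_rect(S,(581,-172),"relay",z,70))
E
```

```text
t 3.97 tcp [ 577.2 -182.3  100.1] yaw -9.7 q [-0.31  0.48 -0.16  0.94  0.    1.43] open 23.2 ff 59.1 F [ 0.3  0.7 -0.9] tilt z [-0.003  0.001 -1.   ]
shift [-1.4  2.4  0.1] turn 0.0 rows>= 1
shift [-1.5  2.6 50.1] turn 0.0 rows>= 2
shift [-1.5  2.6 64.1] turn 0.0 rows>= 2
(array([ 578.77612305, -166.97915649]), (89.42750549316406, 59.92579650878906), 80.06752014160156)
(array([ 577.98046875, -171.35580444]), (88.94905853271484, 59.60517883300781), 80.06759643554688)
(array([ 577.27099609, -175.2593689 ]), (88.52227783203125, 59.319175720214844), 80.06756591796875)
```

View pics/c3.png

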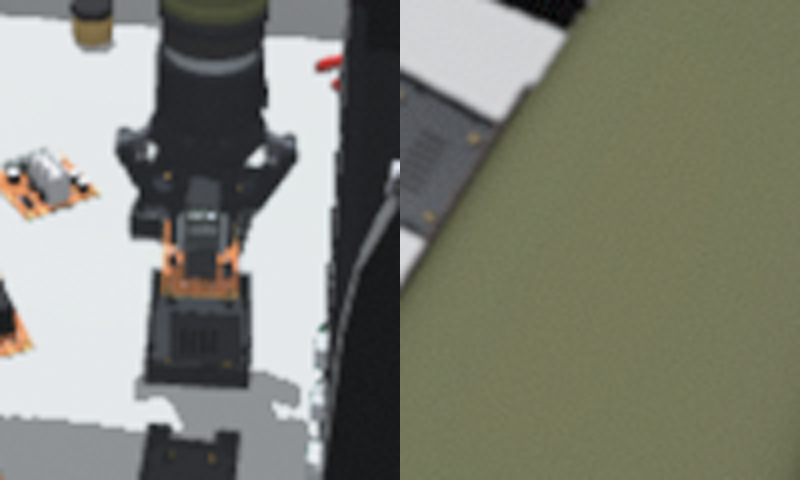

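The side view shows the board level above its box, and its centre agrees with the expected offset to within 1 mm. I'll lower it.

```bash
python3 -m crank '[-1.8,3.3,20,0,-1.8,3.3,40,0,-1.8,3.3,52,0,-1.8,3.3,60,0,-1.8,3.3,62,0]' >/dev/null; python3 -m crank '[0,0,1,0,0,0,2,0,0,0,3,0,0,0,4,0,0,0,4,0]' >/dev/null;python3 goto.py 580.3 -184.6 32 -9.7;python3 -m crank '[0,0,1,0,0,0,2,0,0,0,2,0,0,0,2,0]'
```

```text
t 4.9 tcp [ 581.9 -185.4   35.9] yaw -9.7 q [-0.31  0.54 -0.23  0.79 -0.    1.43] open 23.3 ff 59.1 F [ 0.3  0.3 -0.8] tilt z [ 0.001 -0.    -1.   ]
shift [ 0.5 -1.7  3.9] turn 0.0 rows>= 1
t: 5.23
ee_pos: [0.5814, -0.1853, 0.0334]
tool_rot: [[0.168, 0.986, -0.0], [0.986, -0.168, 0.0], [0.0, -0.0, -1.0]]
wrist_force: [0.4, 0.7, -0.9]
opening: 0.0228
finger_force: 59.1
```

```bash
python3 -m crank '[0,-1,0.7,0,0,-1,1.5,0,0,-1,1.5,0,0,-1,1.5,0]';python3 -m crank '[0,0,0.5,0,0,0,1,0,0,0,1,0,0,0,1,0]'
```

```text
t: 5.57
ee_pos: [0.5804, -0.1851, 0.0319]
tool_rot: [[0.168, 0.986, -0.0], [0.986, -0.168, 0.0], [0.0, -0.0, -1.0]]
wrist_force: [-0.3, -0.1, -1.5]
opening: 0.0232
finger_force: 59.1
t: 5.9
ee_pos: [0.5806, -0.1851, 0.0317]
tool_rot: [[0.168, 0.986, 0.0], [0.986, -0.168, -0.0], [-0.0, 0.0, -1.0]]
wrist_force: [-2.3, -0.0, 6.0]
opening: 0.0231
finger_force: 59.8
```

Contact at the predicted height with 6 N. I'll release and go up.

```bash
python3 -m crank '[0,0,-0.8,0,0,0,-0.8,0,0,0,-0.8,0,0,0,-0.8,0,0,0,-0.8,0]' -1; python3 -m crank '[0,0,-15,0,0,0,-40,0,0,0,-68,0,0,0,-68,0]'; python3 goto.py 474.1 30.5 100 24.3
```

```text
t: 6.32
ee_pos: [0.5805, -0.1851, 0.0316]
tool_rot: [[0.168, 0.986, -0.0], [0.986, -0.168, 0.0], [0.0, -0.0, -1.0]]
wrist_force: [0.3, -0.3, 0.3]
opening: 0.0818
finger_force: 0.0
t: 6.65
ee_pos: [0.5841, -0.1862, 0.1051]
tool_rot: [[0.168, 0.986, 0.009], [0.986, -0.168, -0.003], [-0.001, 0.009, -1.0]]
wrist_force: [1.1, -0.8, 2.1]
opening: 0.0854
finger_force: 0.0
t 6.65 tcp [ 584.1 -186.2  105.1] yaw -9.7 q [-0.31  0.48 -0.15  0.94  0.    1.43] open 85.4 ff 0.0 F [ 1.1 -0.8  2.1] tilt z [ 0.009 -0.003 -1.   ]
shift [ 195.2 -144.9    3.5] turn -34.0 rows>= 6
```

```bash
python3 -m crank '[32,-24,0,-6.8,65,-47,0,-13.6,98,-70,0,-20.4,130,-94,0,-27.2,162,-117,0,-34]' >/dev/null; python3 -m crank '[0,0,0,0]' >/dev/null; python3 goto.py 474.1 30.5 100 24.3;python3 - <<'E'
from bench import snapshot
from vis import *
np.set_printoptions(precision=1,suppress=True)
S=View(snapshot("side"))
print("relay seated, side:",board_rect(S,(581,-174),"relay",.0124,62),"want 581.1 -173.7 yaw 80.3")
E
```

```text
t 7.15 tcp [487.4  -0.8  99.1] yaw 24.9 q [-0.    0.3  -0.45  0.82  0.    1.13] open 84.8 ff 0.0 F [-1.2  0.3 -0.7] tilt z [-0.005  0.003 -1.   ]
shift [34.   1.1 -0.7] turn 0.6 rows>= 1
relay seated, side: (array([ 581.2, -172.6]), (93.63204193115234, 60.14166259765625), 80.19414520263672) want 581.1 -173.7 yaw 80.3
```

The relay board is seated: it's within about 1 mm, the yaw matches and it's at seat height. Regulator next.

```bash
python3 -m crank '[17,0,0,0,34,1,0,0.6,34,1,0,0.6,34,1,0,0.6,34,1,0,0.6]' >/dev/null; python3 goto.py 474.1 30.5 20 24.3
```

```text
t 7.62 tcp [480.3  24.7  99.8] yaw 23.7 q [ 0.05  0.28 -0.48  0.81 -0.    1.21] open 85.6 ff 0.0 F [ 0.1 -0.4  0.1] tilt z [ 0.001 -0.001 -1.   ]
shift [ 7.8 -3.4 79.8] turn -0.6 rows>= 2
```

```bash
python3 -m crank '[8,-3.4,10,-0.6,8,-3.4,35,-0.6,8,-3.4,60,-0.6,8,-3.4,79,-0.6,8,-3.4,79,-0.6]' >/dev/null; python3 -m crank '[0,0,0,0,0,0,0,0]'>/dev/null; python3 goto.py 474.1 30.5 20 24.3; python3 -m crank '[0,0,0,0,0,0,0,0,0,0,0,0,0,0,0,0,0,0,0,0]' 1 >/dev/null;  python3 -m crank '[0,0,0,0,0,0,0,0,0,0,0,0]'
```

```text
t 8.2 tcp [474.1  31.   21.5] yaw 24.3 q [ 0.07  0.37 -0.6   0.6  -0.    1.21] open 85.4 ff 0.0 F [ 0.1  0.3 -0.1] tilt z [ 0.001 -0.    -1.   ]
shift [-0.5 -0.2  1.5] turn -0.0 rows>= 1
t: 8.87
ee_pos: [0.4734, 0.0317, 0.0214]
tool_rot: [[-0.412, 0.911, 0.001], [0.911, 0.412, 0.0], [-0.0, 0.001, -1.0]]
wrist_force: [-1.5, 0.6, 6.8]
opening: 0.0201
finger_force: 59.8
```

```bash
python3 -m crank '[0,0,-10,0,0,0,-25,0,0,0,-50,0,0,0,-79,0,0,0,-79,0]'>/dev/null; python3 -m crank '[0,0,0,0,0,0,0,0]'>/dev/null; python3 goto.py 599.3 -19.1 100 -21
```

```text
t 9.45 tcp [472.4  31.6  99.3] yaw 24.3 q [ 0.07  0.27 -0.49  0.81 -0.    1.21] open 20.4 ff 59.0 F [-0.1 -0.1 -0.6] tilt z [-0.001 -0.    -1.   ]
shift [-98.5  94.7  -0.8] turn 45.3 rows>= 7
```

```bash
python3 -m crank '[-14,14,0,6.5,-28,28,0,13,-42,42,0,19.5,-56,56,0,26,-70,68,0,32]'>/dev/null; python3 -m crank '[0,0,0,0,0,0,0,0,0,0,0,0]'>/dev/null; python3 goto.py 599.3 -19.1 100 -21
```

```text
t 10.12 tcp [561.8  -4.   98.1] yaw -7.6 q [-0.01  0.41 -0.28  0.89  0.    1.7 ] open 20.1 ff 59.1 F [-0.3  0.2 -1. ] tilt z [-0.004  0.    -1.   ]
shift [-10.   39.2  -2.1] turn 13.4 rows>= 2
```

```bash
python3 -m crank '[-4,15,0,5,-8,30,0,10,-10,39,0,13.4,-10,39,0,13.4,-10,39,0,13.4]'>/dev/null; python3 -m crank '[0,0,0,0,0,0,0,0,0,0,0,0]'>/dev/null; python3 goto.py 599.3 -19.1 35 -21
python3 - <<'E'
from bench import snapshot
from vis import *
np.set_printoptions(precision=1,suppress=True)
S=View(snapshot("side"))
for z in(.077,.081,.084):print(board_rect(S,(603,-9),"regulator",z,70),"want 603.1 -9.2 yaw 69")
E
```

```text
t 10.78 tcp [600.  -18.9  99.7] yaw -21.0 q [-0.03  0.47 -0.18  0.93  0.    1.91] open 20.3 ff 59.1 F [ 0.3 -0.8 -2.7] tilt z [-0.001  0.    -1.   ]
shift [-0.4 -0.6 64.7] turn -0.0 rows>= 2
(array([603.1,  -5.6]), (72.24664306640625, 75.12007904052734), 71.2650375366211) want 603.1 -9.2 yaw 69
(array([602.1, -11.3]), (71.82872009277344, 74.68557739257812), 71.2650375366211) want 603.1 -9.2 yaw 69
(array([601.4, -15.6]), (71.51531219482422, 74.35967254638672), 71.26502990722656) want 603.1 -9.2 yaw 69
```

```bash
python3 -m crank '[0.5,0.2,20,0,0.5,0.2,40,0,0.5,0.2,53,0,0.5,0.2,60,0,0.5,0.2,63,0]' >/dev/null; python3 -m crank '[0,0,1,0,0,0,2,0,0,0,3,0,0,0,3,0,0,0,3,0]';python3 -m crank '[0,0,0.5,0,0,0,1,0,0,0,1.5,0,0,0,1.5,0,0,0,1.5,0]'
```

```text
t: 11.67
ee_pos: [0.6019, -0.0189, 0.0344]
tool_rot: [[0.359, 0.933, 0.001], [0.933, -0.359, -0.0], [0.0, 0.001, -1.0]]
wrist_force: [0.5, -0.5, -0.8]
opening: 0.0206
finger_force: 59.1
t: 12.08
ee_pos: [0.6013, -0.0189, 0.0322]
tool_rot: [[0.359, 0.933, -0.0], [0.933, -0.359, -0.0], [-0.0, -0.0, -1.0]]
wrist_force: [0.4, 0.6, -0.3]
opening: 0.0199
finger_force: 59.1
```

```bash
python3 -m crank '[0,-1.3,0.5,0,0,-1.3,1,0,0,-1.3,1.5,0,0,-1.3,1.5,0]';python3 -m crank '[0,0,0.4,0,0,0,0.8,0,0,0,0.8,0]'
```

```text
t: 12.42
ee_pos: [0.6001, -0.0183, 0.0315]
tool_rot: [[0.36, 0.933, 0.0], [0.933, -0.36, 0.0], [0.0, 0.0, -1.0]]
wrist_force: [-2.9, 0.9, 4.6]
opening: 0.0201
finger_force: 59.8
t: 12.67
ee_pos: [0.6001, -0.0183, 0.0314]
tool_rot: [[0.359, 0.933, 0.0], [0.933, -0.359, 0.0], [0.0, 0.0, -1.0]]
wrist_force: [-4.4, -0.6, 8.7]
opening: 0.0205
finger_force: 60.5
```

Seated at the predicted height. Release, then on to the supply board.

```bash
python3 -m crank '[0,0,-1,0,0,0,-1,0,0,0,-1,0,0,0,-1,0,0,0,-1,0]' -1 >/dev/null; python3 -m crank '[0,0,-15,0,0,0,-40,0,0,0,-68,0,0,0,-68,0,0,0,-68,0]'>/dev/null; python3 goto.py 417.6 -145.7 100 14.5
```

```text
t 13.5 tcp [602.1 -18.5 100.8] yaw -21.1 q [-0.03  0.47 -0.18  0.92 -0.    1.91] open 85.8 ff 0.0 F [ 0.2 -0.2 -0.6] tilt z [ 0.004 -0.    -1.   ]
shift [-185.  -126.4    0. ] turn -35.6 rows>= 6
```

```bash
python3 -m crank '[-33,-23,0,-6.5,-66,-46,0,-13,-99,-69,0,-19.5,-132,-92,0,-26,-160,-110,0,-32]'>/dev/null; python3 -m crank '[0,0,0,0,0,0,0,0,0,0,0,0]'>/dev/null; python3 goto.py 417.6 -145.7 20 14.5;python3 - <<'E'
from bench import snapshot
from vis import *
np.set_printoptions(precision=1,suppress=True)
S=View(snapshot("side"));T=View(snapshot("top"))
for v in (S,T):print("regulator seated:",board_rect(v,(603,-9),"regulator",.0124,62),"want 603.1 -9.2 yaw 69")
E
```

```text
t 14.17 tcp [ 440.3 -128.2   98.5] yaw 10.9 q [-0.28  0.25 -0.53  0.79  0.    1.1 ] open 85.5 ff 0.0 F [ 0.1 -0.1  0.4] tilt z [ 0.  0. -1.]
shift [-13.  -25.6  78.5] turn -3.6 rows>= 3
regulator seated: (array([603.5,  -6.3]), (78.55797576904297, 79.76309204101562), 69.430419921875) want 603.1 -9.2 yaw 69
regulator seated: (array([605.1,  -8.2]), (80.85580444335938, 79.62979888916016), 68.2602310180664) want 603.1 -9.2 yaw 69
```

```bash
python3 -m crank '[-7,-13,0,-2,-13,-25,0,-3.6,-13,-25,0,-3.6,-13,-25,0,-3.6,-13,-25,0,-3.6]'>/dev/null; python3 -m crank '[0,0,25,0,0,0,50,0,0,0,70,0,0,0,77,0,0,0,77,0]'>/dev/null; python3 -m crank '[0,0,0,0,0,0,0,0]'>/dev/null;python3 goto.py 417.6 -145.7 21 14.5
```

```text
t 15.27 tcp [ 419.4 -145.9   23. ] yaw 14.5 q [-0.33  0.33 -0.67  0.57  0.    0.98] open 85.5 ff 0.0 F [-0.5  0.8 -0.2] tilt z [ 0.002 -0.001 -1.   ]
shift [ 0.6 -1.7  2. ] turn 0.0 rows>= 1
```

```bash
python3 -m crank '[0.6,-1.7,2,0,0.6,-1.7,2,0]'>/dev/null; python3 -m crank '[0,0,0,0,0,0,0,0,0,0,0,0,0,0,0,0,0,0,0,0]' 1 >/dev/null;  python3 -m crank '[0,0,0,0,0,0,0,0,0,0,0,0]'; python3 -m crank '[0,0,-10,0,0,0,-25,0,0,0,-50,0,0,0,-79,0,0,0,-79,0]'>/dev/null; python3 -m crank '[0,0,0,0,0,0,0,0,0,0,0,0]'; python3 goto.py 539.9 -370.6 100 -13.6
```

```text
t: 16.1
ee_pos: [0.4166, -0.1456, 0.0204]
tool_rot: [[-0.251, 0.968, 0.001], [0.968, 0.251, -0.0], [-0.0, 0.001, -1.0]]
wrist_force: [0.2, -0.4, 6.0]
opening: 0.0251
finger_force: 59.7
t: 16.77
ee_pos: [0.4148, -0.145, 0.0976]
tool_rot: [[-0.251, 0.968, -0.003], [0.968, 0.251, 0.001], [0.002, -0.003, -1.0]]
wrist_force: [0.2, -0.2, -2.0]
opening: 0.0253
finger_force: 59.4
t 16.77 tcp [ 414.8 -145.    97.6] yaw 14.5 q [-0.34  0.23 -0.57  0.78 -0.    0.98] open 25.3 ff 59.4 F [ 0.2 -0.2 -2. ] tilt z [-0.003  0.001 -1.   ]
shift [-249.7   64.5   -3. ] turn 28.1 rows>= 7
```

```bash
python3 -m crank '[-30,8,-1,4,-66,17,-2,9,-104,27,-3,14,-142,37,-3,19,-180,46,-3,24]'>/dev/null; python3 -m crank '[0,0,0,0,0,0,0,0,0,0,0,0]'>/dev/null; python3 goto.py 539.9 -370.6 100 -13.6
```

```text
t 17.43 tcp [ 504.2 -307.3   99.9] yaw -9.5 q [-0.55  0.46 -0.2   0.92  0.    1.19] open 25.1 ff 59.5 F [-0.2  0.2 -2.1] tilt z [-0.004  0.003 -1.   ]
shift [-56.5  45.6  -0.4] turn 4.1 rows>= 2
```

```bash
python3 -m crank '[-18,15,0,2,-37,30,0,4,-52,42,0,4.1,-56,45.6,0,4.1,-56,45.6,0,4.1]'>/dev/null; python3 -m crank '[0,0,0,0,0,0,0,0,0,0,0,0]'>/dev/null; python3 goto.py 539.9 -370.6 34 -13.6
python3 - <<'E'
from bench import snapshot
from vis import *
np.set_printoptions(precision=1,suppress=True)
s=snapshot("side");S=View(s)
for z in(.078,.082,.085):print(board_rect(S,(543,-355),"supply",z,75),"want 543.6 -355 yaw 76.4")
cv2.imwrite("pics/c4.png",cv2.resize(S.f[150:300,210:350],None,fx=4,fy=4,interpolation=cv2.INTER_CUBIC))
E
```

```text
t 18.1 tcp [ 540.7 -369.4  101.9] yaw -13.5 q [-0.6   0.55 -0.02  1.    0.    1.21] open 25.4 ff 59.5 F [-0.1 -0.1 -2.1] tilt z [-0.001  0.001 -1.   ]
shift [-1.4 -0.4 67.9] turn 0.1 rows>= 2
(array([ 546.2, -341. ]), (121.01885986328125, 45.476966857910156), 77.10491180419922) want 543.6 -355 yaw 76.4
(array([ 546. , -342.6]), (124.53315734863281, 45.21350860595703), 77.10494232177734) want 543.6 -355 yaw 76.4
(array([ 546.8, -345.1]), (125.626220703125, 45.496097564697266), 74.41645050048828) want 543.6 -355 yaw 76.4
```

View pics/c4.png

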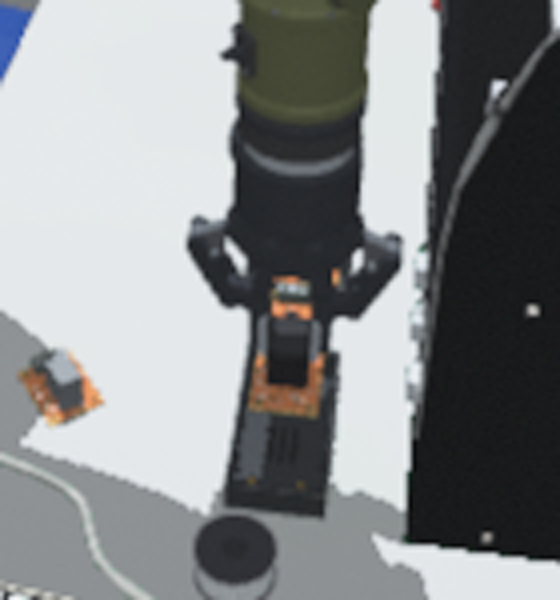

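The board hangs level over the supply box. The blob length is inflated by a piece of the seated relay board at crop (337,275), so I'll recheck with a tighter radius.

Run:
```python
from bench import snapshot
from vis import *
np.set_printoptions(precision=1,suppress=True)
S=View(snapshot("side"))
z=.0024+.1019-.0204
print(board_rect(S,(544,-354),"supply",z,60))
print("rear edge mid",S.plane([(281,253.2)],z)*1000,"expect",np.array([540.7,-369.4])-38*np.array([.235,.972]))
```

```text
(array([ 543.7, -355.9]), (100.82669830322266, 45.16841125488281), 74.94390869140625)
rear edge mid [[ 533.  -406.4]] expect [ 531.8 -406.3]
```

Within about 1 mm. Lower it; I expect contact at TCP z of about 30.4.

```bash
python3 -m crank '[-1,-1,20,0,-1,-1,40,0,-1,-1,53,0,-1,-1,62,0,-1,-1,66,0]' >/dev/null; python3 -m crank '[0,0,1,0,0,0,2,0,0,0,2.5,0,0,0,2.5,0,0,0,2.5,0]';python3 -m crank '[0,0,0.5,0,0,0,1,0,0,0,1.5,0,0,0,1.5,0,0,0,1.5,0]'
```

```text
t: 19.03
ee_pos: [0.5409, -0.372, 0.0343]
tool_rot: [[0.235, 0.972, 0.001], [0.972, -0.235, -0.001], [-0.0, 0.001, -1.0]]
wrist_force: [-0.2, 0.6, -1.7]
opening: 0.0255
finger_force: 59.6
t: 19.45
ee_pos: [0.5404, -0.3717, 0.0319]
tool_rot: [[0.235, 0.972, -0.0], [0.972, -0.235, 0.0], [0.0, -0.0, -1.0]]
wrist_force: [-0.2, 0.2, -1.2]
opening: 0.0254
finger_force: 59.6
```

```bash
python3 -m crank '[1,0,0.5,0,1,0,1,0,1,0,1.5,0,1,0,1.5,0]';python3 -m crank '[0,0,0.4,0,0,0,0.8,0,0,0,1,0,0,0,1,0]'
```

```text
t: 19.78
ee_pos: [0.5407, -0.3707, 0.0305]
tool_rot: [[0.235, 0.972, 0.0], [0.972, -0.235, 0.0], [0.0, 0.0, -1.0]]
wrist_force: [-0.1, -0.4, -1.2]
opening: 0.025
finger_force: 59.6
t: 20.12
ee_pos: [0.5407, -0.3707, 0.0304]
tool_rot: [[0.235, 0.972, 0.0], [0.972, -0.235, -0.0], [-0.0, 0.0, -1.0]]
wrist_force: [-1.6, 1.5, 5.1]
opening: 0.0253
finger_force: 60.3
```

Seated. Release, then on to the filter board.

```bash
python3 -m crank '[0,0,-0.8,0,0,0,-0.8,0,0,0,-0.8,0,0,0,-0.8,0,0,0,-0.8,0]' -1 >/dev/null; python3 -m crank '[0,0,-15,0,0,0,-40,0,0,0,-68,0,0,0,-68,0,0,0,-68,0]'>/dev/null; python3 goto.py 390.3 -302.7 100 24.7
```

```text
t 20.95 tcp [ 542.2 -371.8  100.4] yaw -13.6 q [-0.6   0.55 -0.02  0.99 -0.    1.21] open 85.3 ff 0.0 F [ 0.1 -0.1 -0. ] tilt z [ 0.004 -0.003 -1.   ]
shift [  31.5 -163.9   -0.3] turn -38.3 rows>= 6
```

```bash
python3 -m crank '[5,-25,0,-6.5,10,-55,0,-13,16,-85,0,-19.5,22,-115,0,-26,27,-140,0,-32.5]'>/dev/null; python3 -m crank '[0,0,0,0,0,0,0,0,0,0,0,0]'>/dev/null; python3 goto.py 390.3 -302.7 100 24.7;python3 - <<'E'
from bench import snapshot
from vis import *
np.set_printoptions(precision=1,suppress=True)
S=View(snapshot("side"))
print("supply seated:",board_rect(S,(543.6,-355),"supply",.0124,65),"want 543.6 -355 yaw 76.4")
E
```

```text
t 21.62 tcp [ 411.4 -312.    97.9] yaw 18.9 q [-0.65  0.34 -0.39  0.84  0.    0.59] open 85.7 ff 0.0 F [ 0.  -1.5  0.6] tilt z [ 0.001 -0.    -1.   ]
shift [ 15.6 -17.   -2.1] turn -5.8 rows>= 1
supply seated: (array([ 544.5, -352.4]), (112.3747787475586, 46.41896057128906), 76.16255187988281) want 543.6 -355 yaw 76.4
```

```bash
python3 -m crank '[7,-8,0,-3,15.6,-17,0,-5.8,15.6,-17,0,-5.8,15.6,-17,0,-5.8]'>/dev/null; python3 -m crank '[0,0,25,0,0,0,50,0,0,0,70,0,0,0,75,0,0,0,75,0]'>/dev/null; python3 -m crank '[0,0,0,0,0,0,0,0]'>/dev/null;python3 goto.py 390.3 -302.7 21 24.7
```

```text
t 22.58 tcp [ 391.2 -303.4   24.4] yaw 24.7 q [-0.66  0.39 -0.55  0.63  0.    0.48] open 85.5 ff 0.0 F [-0.   0.1  0.4] tilt z [ 0.002 -0.002 -1.   ]
shift [ 1.  -0.5  3.4] turn 0.0 rows>= 1
```

```bash
python3 -m crank '[1,-0.5,3,0,1,-0.5,3,0]'>/dev/null; python3 -m crank '[0,0,0,0,0,0,0,0,0,0,0,0,0,0,0,0,0,0,0,0]' 1 >/dev/null;  python3 -m crank '[0,0,0,0,0,0,0,0,0,0,0,0]'; python3 -m crank '[0,0,-10,0,0,0,-25,0,0,0,-50,0,0,0,-85,0,0,0,-85,0]'>/dev/null; python3 -m crank '[0,0,0,0,0,0,0,0,0,0,0,0]'; python3 goto.py 664.5 180.7 105 0.8
```

```text
t: 23.42
ee_pos: [0.3891, -0.3018, 0.0206]
tool_rot: [[-0.418, 0.908, 0.0], [0.908, 0.418, -0.0], [-0.0, 0.0, -1.0]]
wrist_force: [0.8, 0.4, 5.4]
opening: 0.0165
finger_force: 60.4
t: 24.08
ee_pos: [0.3879, -0.3009, 0.104]
tool_rot: [[-0.418, 0.908, -0.002], [0.908, 0.418, 0.002], [0.002, -0.001, -1.0]]
wrist_force: [-0.1, -0.7, -1.0]
opening: 0.0159
finger_force: 59.9
t 24.08 tcp [ 387.9 -300.9  104. ] yaw 24.7 q [-0.66  0.3  -0.44  0.83 -0.    0.48] open 15.9 ff 59.9 F [-0.1 -0.7 -1. ] tilt z [-0.002  0.002 -1.   ]
shift [321.7 452.7  -0.8] turn 23.9 rows>= 14
```

```bash
python3 -m crank '[10,15,0,1,30,43,0,3,53,75,0,5,77,108,0,7,100,141,0,9]'>/dev/null; python3 goto.py 664.5 182 105 0.8
```

```text
t 24.5 tcp [ 474.3 -150.1  103.7] yaw 15.6 q [-0.31  0.31 -0.43  0.84  0.    0.99] open 16.0 ff 59.8 F [ 0.1  0.3 -0.7] tilt z [-0.003  0.001 -1.   ]
shift [268.8 272.4  -1.6] turn 14.8 rows>= 10
```

```bash
python3 -m crank '[24,24,0,1,50,50,0,3,76,76,0,5,102,102,0,7,128,128,0,9]'>/dev/null; python3 goto.py 664.5 182 105 0.8
```

```text
t 24.92 tcp [562.9   7.8 103.5] yaw 6.6 q [ 0.01  0.41 -0.27  0.9  -0.    1.47] open 16.1 ff 59.8 F [ 0.6 -0.9 -0.3] tilt z [-0.003 -0.    -1.   ]
shift [161.3 121.1  -1.9] turn 5.8 rows>= 5
```

```bash
python3 -m crank '[25,19,0,1,52,39,0,2,80,60,0,4,106,80,0,5,126,95,0,5.8]'>/dev/null; python3 -m crank '[15,11,0,0,25,19,0,0,25,19,0,0,25,19,0,0,25,19,0,0]'>/dev/null; python3 -m crank '[0,0,0,0,0,0,0,0]'>/dev/null; python3 goto.py 664.5 182 105 0.8
python3 - <<'E'
from bench import snapshot
from vis import *
np.set_printoptions(precision=1,suppress=True)
s=snapshot("side");S=View(s)
for z in(.083,.086,.089):print(board_rect(S,(664,189),"filter",z,50),"want 664.4 188.7 yaw 90.8")
cv2.imwrite("pics/c5.png",cv2.resize(S.f[60:180,230:350],None,fx=4,fy=4,interpolation=cv2.INTER_CUBIC))
E
```

```text
t 25.92 tcp [661.1 166.5 105.1] yaw 0.9 q [ 0.25  0.6   0.07  1.05 -0.    1.8 ] open 16.3 ff 59.8 F [ 0.   0.3 -0.2] tilt z [-0.001 -0.    -1.   ]
shift [15.5  3.6  0.1] turn 0.1 rows>= 1
(array([660.6, 180.4]), (54.7891960144043, 44.60263442993164), 91.70994818210602) want 664.4 188.7 yaw 90.8
(array([659.6, 175.3]), (54.54941177368164, 44.4074592590332), 91.71000552177429) want 664.4 188.7 yaw 90.8
(array([658.6, 170.2]), (54.30964660644531, 44.212242126464844), 91.71006488800049) want 664.4 188.7 yaw 90.8
```

View pics/c5.png

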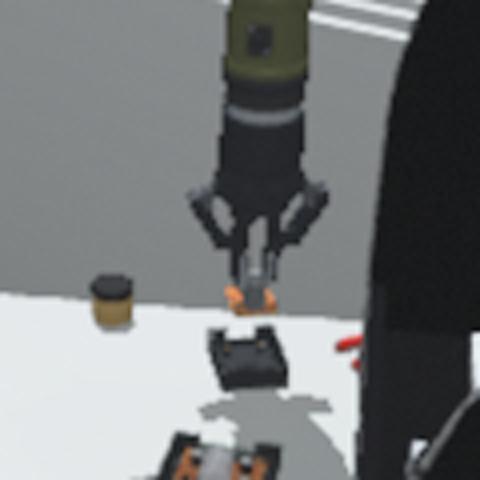

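The board is level above the filter box, and its measured centre agrees. The box posts at crop (225,345) and (262,345) give side pixels (286.2,146.2) and (295.5,146.2), matching the predicted (286.9,146.3) and (294.8,145.7).

```bash
python3 -m crank '[8,2,0,0,15.5,4,0,0,15.5,4,0,0,15.5,4,0,0]' >/dev/null; python3 -m crank '[0,0,20,0,0,0,40,0,0,0,55,0,0,0,65,0,0,0,69,0]' >/dev/null; python3 -m crank '[0,0,0,0,0,0,0,0,0,0,0,0]' >/dev/null; python3 goto.py 665 182 34 0.8
```

```text
t 26.97 tcp [666.5 183.4  37.5] yaw 0.9 q [ 0.27  0.66  0.    0.91 -0.    1.82] open 16.3 ff 59.9 F [ 0.4 -0.6  0.3] tilt z [ 0.002  0.001 -1.   ]
shift [-1.4 -1.6  3.5] turn 0.1 rows>= 1
```

```bash
python3 -m crank '[-1.4,-1.6,1,0,-1.4,-1.6,2,0,-1.4,-1.6,3.5,0,-1.4,-1.6,3.5,0]' >/dev/null; python3 -m crank '[0,0,1,0,0,0,2,0,0,0,2.5,0,0,0,2.5,0]';  python3 -m crank '[0,0,0.5,0,0,0,1,0,0,0,1.5,0,0,0,1.5,0]'
```

```text
t: 27.63
ee_pos: [0.6641, 0.1817, 0.0307]
tool_rot: [[-0.016, 1.0, 0.0], [1.0, 0.016, 0.0], [0.0, 0.0, -1.0]]
wrist_force: [-1.1, -0.3, 2.8]
opening: 0.0164
finger_force: 60.2
t: 27.97
ee_pos: [0.6641, 0.1818, 0.0306]
tool_rot: [[-0.016, 1.0, 0.001], [1.0, 0.016, 0.0], [0.0, 0.001, -1.0]]
wrist_force: [-3.7, 0.1, 9.5]
opening: 0.0161
finger_force: 61.1
```

Seated at the predicted 30.6. Release, retreat and check all four.

```bash
python3 -m crank '[0,0,-1.2,0,0,0,-1.2,0,0,0,-1.2,0,0,0,-1.2,0,0,0,-1.2,0]' -1 >/dev/null; python3 -m crank '[0,0,-15,0,0,0,-40,0,0,0,-80,0,0,0,-120,0,0,0,-120,0]'>/dev/null; python3 -m crank '[0,-40,0,0,0,-80,0,0,0,-120,0,0,0,-160,0,0,0,-200,0,0]'>/dev/null;python3 -m crank '[40,0,0,0,80,0,0,0,120,0,0,0,160,0,0,0,160,0,0,0]'
python3 - <<'E'
from bench import snapshot
from vis import *
np.set_printoptions(precision=1,suppress=True)
T=View(snapshot("top"));S=View(snapshot("side"))
for n,c,y in [("relay",(581.1,-173.7),80.3),("regulator",(603.1,-9.2),69),("supply",(543.6,-355),76.4),("filter",(664.4,188.7),90.8)]:
    print(n,"want",c,y)
    for v in(T,S):
        r=board_rect(v,c,n,.0124,65); print("  ",r[0],np.array(r[1]),round(r[2],1))
f=lambda im,x0,y0:cv2.resize(im[y0:y0+160,x0:x0+150],None,fx=2.6,fy=3.5,interpolation=cv2.INTER_CUBIC)
cv2.imwrite("pics/end.png",np.hstack([cv2.resize(T.f[100:260,110:420],(480,248)),cv2.resize(S.f[120:300,200:350],(310,248))]).repeat(1,0))
E
```

```text
t: 29.63
ee_pos: [0.462, 0.3457, 0.15]
tool_rot: [[-0.022, 1.0, 0.003], [1.0, 0.022, 0.006], [0.006, 0.003, -1.0]]
wrist_force: [0.8, 0.9, -0.7]
opening: 0.0855
finger_force: 0.0
relay want (581.1, -173.7) 80.3
   [ 584.1 -172.4] [94.2 62.2] 80.9
   [ 581.6 -172.6] [94.  60.3] 80.8
regulator want (603.1, -9.2) 69
   [605.3  -8. ] [80.9 79.7] 68.8
   [603.5  -6.3] [78.6 79.8] 69.4
supply want (543.6, -355) 76.4
   [ 546.6 -352. ] [111.3  48.7] 76.3
   [ 544.5 -352.3] [112.3  46.4] 76.2
filter want (664.4, 188.7) 90.8
   [665.  188.7] [63.3 48.8] 90.4
   [662.8 190.8] [54.4 48.3] 90.7
```

View pics/end.png

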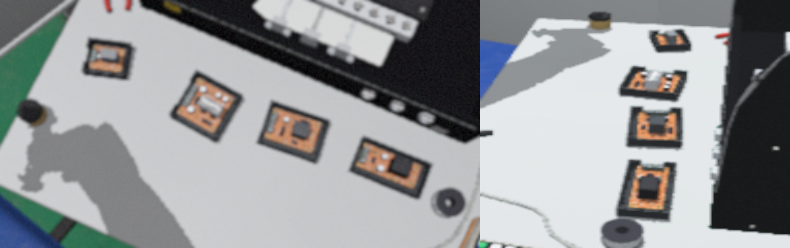

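All four boards lie level in their own boxes, terminals to the image-left slots. The jar (30,110 in the montage) and the reel (450,203) stand in place.

```bash
python3 -m crank '[0,0,0,0,0,0,0,0,0,0,0,0]'>/dev/null; python3 -c "
from bench import hand_in
print(hand_in())"
```

```text
the job is handed in; nothing more can be done
None
```

All four boards are in their own enclosures with terminals at the cable slots and appear fully seated (camera check within about 4 mm of target); the flux jar and solder reel were not touched, and the job was handed in at about 30 s without returning a verdict.

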